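# Change over the fastener bins by flipping their lids

### The job

The red bin is finished with and the blue bin is next: push the red lid over from its open rest so that it falls fully shut, and only then flip the blue lid up past its balance point so that it stays standing open by its own weight. Use only the fingertips or the outside of the fingers: pinch and lift nothing, and leave the two bins, the two cartons and the jar standing where they are.

Things in the scene. Friction and masses are not known exactly. Their poses are not given: they have to be found in the camera images.
- red_bin: grey open-topped plastic bin full of steel anchors with a red hinged lid, 140 x 140 mm in plan, 100 mm high, 3 kg with its contents, standing loose on the counter. Origin at the centre of its underside; its x axis points from the front (where the closed lid overhangs) to the hinge side, y runs along the hinge, z up.
- blue_bin: the same bin with a blue lid; same size, mass and axes.
- red_lid (a joint): angle of the red lid about its hinge, rad: 0 = lying shut on the bin, 1.57 = upright (balance point), 1.95 = stop, leaning back open beyond the hinge side. Starts open at the stop. No latch and no spring: below 1.57 it falls shut, above it falls open, both slowly because the hinge is damped (0.1 N m s/rad).
- blue_lid (a joint): angle of the blue lid, same meaning and same hinge. Starts shut at 0. The lid weighs about 200 g; raising it takes 1 to 2 N at the free edge.
- red_lid_hinge (a point): point on the red lid's hinge axis, middle of its width: in the bin's frame 70 mm along +x from the origin and 100.5 mm up.
- blue_lid_hinge (a point): the same point on the blue lid.
- red_lid_edge (a point): middle of the free edge of the red lid, half-way through its thickness. The lid is a flat plate 170 mm from hinge to free edge, 146 mm wide along the hinge and 6 mm thick; open, the edge stands about 260 mm above the counter and about 60 mm beyond the hinge.
- blue_lid_edge (a point): middle of the free edge of the blue lid, same plate. Shut, the lid overhangs the bin's front wall by 30 mm as a lip along its whole width, with its underside 100 mm above the counter and nothing below it, so a fingertip fits under the lip.
- white_carton: bystander: white carton with a red band, 60 x 100 x 55 mm high, origin at the centre of its underside.
- tan_carton: bystander: brown cardboard carton 70 x 60 x 60 mm high, origin at the centre of its underside.
- jar: bystander: jar with a white cap, 60 mm across and 75 mm high, origin at the centre of its underside.

How it is judged:
On the way, in this order (a step that is already met when the one before it is completed fails the run):
1. the red lid is shut while the blue lid is still down (value of joint red_lid below 0.06 rad and value of joint blue_lid below 0.3 rad), for 0.2 s.
2. the blue lid is past its balance point and open (value of joint blue_lid above 1.75 rad and value of joint red_lid below 0.06 rad), for 0.2 s.
At the end, for the whole second after the job is handed in: The red lid lies shut (within 0.06 rad) and the blue lid rests open by itself (beyond 1.75 rad, at rest); both bins stand upright within 20 mm of where they stood, and the cartons and the jar within 30 mm (all of step 2 and velocity of joint blue_lid between -0.1 and 0.1 rad/s and angle between each of red_bin, blue_bin's own z axis and vertical below 0.05 rad and distance of each of red_bin, blue_bin from where it was at the start of the episode below 0.02 m and distance of each of white_carton, tan_carton, jar from where it was at the start of the episode below 0.03 m); the robot touches nothing.
It fails at once if the blue lid is raised while the red lid is not yet shut (value of joint each of blue_lid, red_lid above 0.3 rad).
It fails at once if a bin is lifted or tipped up (height (world z) of any of red_bin, blue_bin above 0.012 m or angle between any of red_bin, blue_bin's own z axis and vertical above 0.2 rad).
It fails at once if a bin is shoved more than 20 mm (distance of any of red_bin, blue_bin from where it was at the start of the episode above 0.02 m).
It fails at once if a carton or the jar is lifted, tipped or moved more than 30 mm (height (world z) of any of white_carton, tan_carton, jar above 0.012 m or angle between any of white_carton, tan_carton, jar's own z axis and vertical above 0.4 rad or distance of any of white_carton, tan_carton, jar from where it was at the start of the episode above 0.03 m).
It also fails if it takes over 69 s, if anything falls off the work surface, if the arm or the gripper's body presses on something with over 40 N, if the wrist force passes 120 N, or if a joint passes its speed limit or range.

### The arm

A 7-joint arm with a two-finger parallel gripper is mounted at the origin on the work surface. World frame = base frame: x ahead of the robot, y to its left, z up, the work surface at z = 0. Lengths are in m, angles in rad, forces in N, time in s.
With the tool pointing down it reaches from about 0.425 to 1.025 m from the base axis. Payload 9.4 kg.
Tool frame: the origin (TCP) lies on the mounting face of the last link; the fingertips stand 186 mm ahead of it and the grasp point (between the pads) lies 167 mm ahead of it; z points along the fingers, y is the direction in which the jaws open and shut (so a half turn about z gives the same grasp; the last joint's range is limited). The gripper opens to 93 mm and grips with 3 to 60 N. Pads are 15 mm wide; open, the fingers measure 128 mm over their backs; the gripper's body (75 mm by 188 mm) begins 65 mm behind the grasp point.
Start: joints at [-1.356, 0.599, -0.003, 1.599, 0.002, 0.943, -0.08], TCP at [0.209, 0.694, 0.405] pointing down, gripper open.
Joint ranges: [-2.57, 2.57], [-0.35, 1.97], [-1.29, 1.29], [0.11, 2.56], [-1.05, 4.19], [0.11, 1.86], [-2.63, 2.63]. Speed limits (rad/s): [2.22, 2.22, 3.01, 3.01, 3.14, 3.14, 3.14].

### API

Orientations are given as [roll, pitch, yaw] about the fixed x, y, z axes, in that order (R = Rz(yaw) Ry(pitch) Rx(roll)).
In Python, from workcell import env gives the robot as it stands.
- The arm moves only by the tool play_rows, never from a script. Its argument "rows" is a list that holds one entry, the list of rows, each a list of 7 numbers: the finger opening in cm, from 0 to 9.3, then the shift along the world's x, y, z in cm, then the turn, a rotation vector about the world's x, y, z in rad. In form: [[[fingers, tx, ty, tz, wx, wy, wz], ...]]. A call has 1 to 12 rows; each row shifts and turns the commanded pose from where the row before left it; what a row does not reach is not made up. A row lasts 1/12 s, in which the tool goes at most 41.7 mm and 7.16 degrees, less where a joint would pass 70% of its speed; a pose out of reach is approached as far as the arm can. A call is refused whole if a number of a shift passes 4.17 or a number of a turn 0.125, either way. A call with a gripper value outside its range is refused whole. The fingers move at their own pace and stop on an object; "force" is the grip in N (left out, the last holds). Time passes only in rows, so rows that do not move let the fingers close. It gives the time, the measured TCP pose, the force and the opening at its end, in the units of the state.
- env.get_state(): the state, without advancing time (a new reading comes with each control period).
- env.camera(name): name is "scene" or "top" or "wrist"; returns (picture, depth): 400x640x3 uint8, blue, green, red; 400x640 float32, m along the optical axis (not along the pixel's ray), 0 where there is no reading.
- env.get_calibration(name): a dict with "K" (3x3 intrinsics, pixels), "camera_from_world" (4x4, takes a point from world to camera coordinates); the wrist camera has in their place "T_tool_cam" (4x4, takes a point from camera to tool coordinates, whose origin is the TCP and whose axes are the flange's). Camera axes: x right, y down, z forward; pixel columns grow to the right and rows downward; lengths in m; the calibration is good to about 2 mm. A picture is of the moment at which its call begins: read the wrist's pose just before it. get_calibration takes no time and is no camera call.
- env.finish_job(): hands the job in, once; it reports no verdict.
The state is a dict: "clock": time; "q": joint angles; "dq": joint speeds; "joint_efforts": joint torques, N m; "tcp_pos": TCP position; "eef_rot": TCP orientation; "wrist_force": force on the tool from outside, world axes, zero at the start; "moment": the same for the moment, N m; "width": finger opening in m.
Only numpy, scipy, OpenCV 4.12 (cv2) and the standard library are available. Lean on these libraries where they do the work, as an engineer would, in place of code of your own. Each camera call takes 0.05 s, during which the arm holds its last target.

## Working session

There is one attempt and no reset: what is moved stays moved. The work goes in short steps, Python scripts to look and compute and a tool call to move; the robot and the scene stay as the last step left them, time stands still between calls to the robot, and variables do not carry over. Pictures are saved under pics/ and viewed, and the job is handed in when it is done.

Besides the shell and the picture viewer there is one more tool, called after "Request:" as name([rows], argument=value, ...), one row to a line, values as JSON. play_rows: Moves the arm, as the interface text tells. Its arguments: {"type":"object","properties":{"rows":{"type":"array"},"force":{"type":"number"}},"required":["rows"]}

```bash
mkdir -p pics; cat > h.py <<'E'
from workcell import env
import numpy as np, cv2
def snap(n,f):
    st=env.get_state(); im,d=env.camera(n); cv2.imwrite('pics/'+f+'.png',im); np.save('pics/'+f+'.npy',d)
    return st,im,d
def cloud(n,d):
    c=env.get_calibration(n);K=np.array(c['K']);T=np.linalg.inv(np.array(c['camera_from_world']))
    v,u=np.indices(d.shape); P=np.stack([(u-K[0,2])/K[0,0]*d,(v-K[1,2])/K[1,1]*d,d],-1)
    return P@T[:3,:3].T+T[:3,3]
E
python3 - <<'E'
from h import *
s,_,_=snap('scene','s0'); snap('top','t0')
print(s)
E
```

```text
{'clock': 0.0, 'q': array([-1.35573893,  0.60008354, -0.0025077 ,  1.60014592,  0.00178944,
        0.94291597, -0.0798006 ]), 'dq': array([ 5.73745550e-04,  5.70057786e-04, -9.02396429e-04, -8.82952139e-05,
        5.53458617e-04,  4.78763690e-05,  6.30106365e-04]), 'joint_efforts': array([ 9.76084848e-04, -7.65057349e+01,  1.49765778e+00, -2.52341920e+01,
       -5.24731237e-02,  1.68661302e-02,  1.58264970e-04]), 'tcp_pos': array([0.20848381, 0.69415142, 0.40388458]), 'eef_rot': array([-3.14004943e+00,  1.53897906e-04,  2.84985775e+00]), 'wrist_force': array([-0.75826902, -0.51360323, -0.40485001]), 'moment': array([ 0.05721747, -0.0700782 ,  0.00672634]), 'width': 0.09300079173697869}
```

View pics/s0.png

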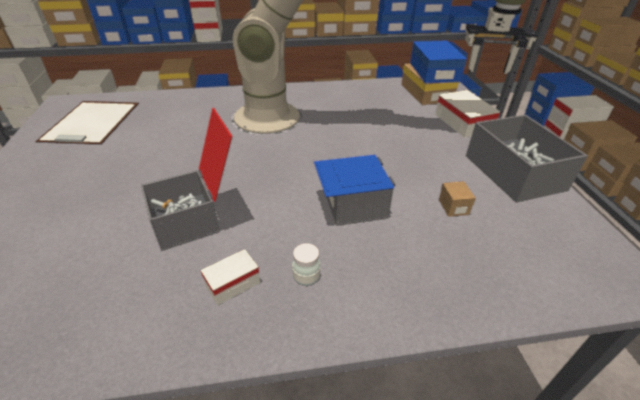

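View pics/t0.png

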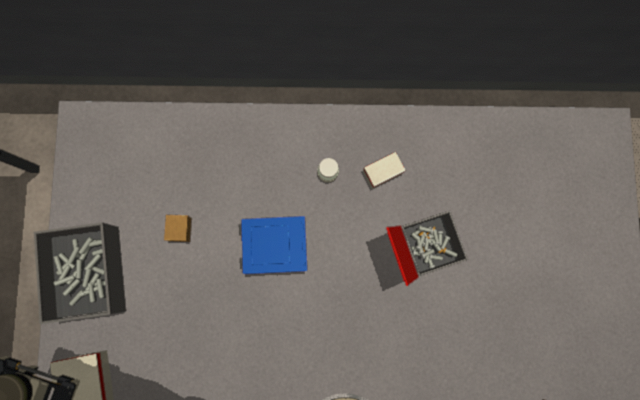

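```bash
python3 - <<'E'
from h import *
for n,f in(('top','t0'),('scene','s0')):
    im=cv2.imread(f'pics/{f}.png').astype(int);d=np.load(f'pics/{f}.npy');P=cloud(n,d);np.save('pics/P'+f+'.npy',P)
    b,g,r=im[...,0],im[...,1],im[...,2]
    ok=d>0
    for nm,m in(('blue',(b>100)&(r<70)&(g<110)),('red',(r>100)&(b<50)&(g<50))):
        m=m&ok&(P[...,0]>.3)&(P[...,0]<1.1)&(abs(P[...,1])<.45)&(P[...,2]>0.08)
        m=cv2.erode(m.astype(np.uint8),np.ones((2,2)))>0
        Q=P[m]
        print(n,nm,len(Q),np.percentile(Q,[1,50,99],axis=0).round(3).tolist())
        if len(Q)<20: continue
        if nm=='blue':
            rc=cv2.minAreaRect(Q[:,:2].astype(np.float32)*1000);print(rc, cv2.boxPoints(rc).round(0).tolist())
        else:
            c=Q.mean(0);print('normal',np.linalg.svd(Q-c)[2][2],c)
    for lo,hi in((.04,.085),(.085,.3)):
        m=(P[...,2]>lo)&(P[...,2]<hi)&(P[...,0]>.3)&(P[...,0]<1.1)&(abs(P[...,1])<.6)&ok
        k,l,s,c=cv2.connectedComponentsWithStats(m.astype(np.uint8))
        for i in range(1,k):
            if s[i,4]>60:
                Q=P[l==i];rc=cv2.minAreaRect(Q[:,:2].astype(np.float32)*1000);print(n,lo,c[i].round(0),s[i,4],[np.round(x,1) for x in rc],'z',np.percentile(Q[:,2],[50,98]).round(3))
E
```

```text
top blue 3271 [[0.455, 0.115, 0.101], [0.526, 0.197, 0.108], [0.596, 0.278, 0.115]]
((526.1285400390625, 197.36045837402344), (141.21365356445312, 166.82769775390625), 3.3259637355804443) [[451.0, 277.0], [460.0, 110.0], [601.0, 118.0], [592.0, 285.0]]
top red 755 [[0.434, -0.172, 0.117], [0.5, -0.127, 0.205], [0.569, -0.087, 0.262]]
normal [ 0.29428777 -0.87820267  0.37703419] [ 0.50129531 -0.12738974  0.20071857]
top 0.04 [384. 169.] 792 [array([ 747.5, -106.5]), array([ 60.7, 102. ]), np.float64(27.1)] z [0.055 0.062]
top 0.04 [328. 169.] 362 [array([744.3,  52.3]), array([56.9, 54.1]), np.float64(89.6)] z [0.074 0.081]
top 0.04 [453. 236.] 223 [array([ 558.2, -291.2]), array([129.9,   8.1]), np.float64(18.6)] z [0.064 0.084]
top 0.04 [176. 227.] 613 [array([575.6, 470.9]), array([61.9, 71.2]), np.float64(88.0)] z [0.061 0.068]
top 0.04 [430. 243.] 656 [array([ 542. , -234.2]), array([101.3, 112.9]), np.float64(12.6)] z [0.057 0.068]
top 0.085 [414. 250.] 1395 [array([ 526.6, -198.7]), array([145.5, 209.3]), np.float64(18.2)] z [0.156 0.26 ]
top 0.085 [273. 244.] 3576 [array([528.
[... 665 characters left out ...]
2, 73.7]), np.float64(88.7)] z [0.061 0.064]
scene 0.04 [361. 204.] 817 [array([592.6, 201.4]), array([153.1,  58. ]), np.float64(70.8)] z [0.063 0.084]
scene 0.04 [184. 223.] 947 [array([ 603.8, -211.5]), array([  9.5, 139.6]), np.float64(18.6)] z [0.063 0.084]
scene 0.04 [305. 259.] 718 [array([747.6,  49.8]), array([54.9, 57.4]), np.float64(29.6)] z [0.075 0.078]
scene 0.04 [229. 271.] 1402 [array([ 748. , -109.2]), array([ 63.2, 101.3]), np.float64(27.5)] z [0.056 0.059]
scene 0.085 [200. 170.] 2759 [array([ 528. , -201.2]), array([148.1, 207.7]), np.float64(18.7)] z [0.14  0.259]
scene 0.085 [353. 177.] 2750 [array([526.7, 198.1]), array([152.1, 178.3]), np.float64(3.2)] z [0.109 0.112]
```

Request:
play_rows([
  [[0,1.3,-3.4,0,0,0,-0.1],[0,1.3,-3.4,0,0,0,-0.1],[0,1.3,-3.4,0,0,0,-0.1],[0,1.3,-3.4,0,0,0,-0.1],[0,1.3,-3.4,0,0,0,-0.1],[0,1.3,-3.4,0,0,0,-0.1],[0,1.3,-3.4,0,0,0,-0.1],[0,1.3,-3.4,0,0,0,-0.1],[0,1.3,-3.4,0,0,0,-0.1],[0,1.3,-3.4,0,0,0,-0.1]],
])

```text
clock: 0.93
tcp_pos: [0.3388, 0.3526, 0.4047]
eef_rot: [-3.141, -0.0, 1.845]
wrist_force: [0.4, -0.2, -0.1]
width: 0.0308
```

```bash
python3 - <<'E'
from h import *
print(env.get_state()['q'].round(3))
P=np.load('pics/Ps0.npy')
m=(P[...,2]>.03)&(P[...,2]<.085)&(abs(P[...,0]-.59)<.03)&(P[...,1]>.08)&(P[...,1]<.33)
print(np.percentile(P[m],[1,50,99],axis=0).round(3))
E
```

```text
[-1.142  0.327  0.289  2.142 -0.144  0.691 -0.482]
[[0.566 0.141 0.031]
 [0.596 0.205 0.058]
 [0.602 0.28  0.085]]
```

Request:
play_rows([
  [[0,1.4,-3.6,0,0,0,-0.1],[0,1.4,-3.6,0,0,0,-0.1],[0,1.4,-3.6,0,0,0,0],[0,1.4,-3.6,0,0,0,0],[0,1.4,-3.6,0,0,0,0],[0,1.4,-3.6,0,0,0,0],[0,1.4,-3.6,0,0,0,0],[0,1.4,-3.6,0,0,0,0],[0,1.4,-3.6,0,0,0,0],[0,1.4,-3.6,0,0,0,0],[0,0,-2.0,0,0,0,0]],
])

```text
clock: 1.85
tcp_pos: [0.4803, -0.0294, 0.405]
eef_rot: [3.14, 0.002, 1.647]
wrist_force: [0.8, 0.8, -0.8]
width: 0.0
```

```bash
python3 - <<'E'
from h import *
print(env.get_state()['q'].round(3)); snap('scene','s1')
E
```

```text
[-0.372  0.326  0.413  2.163 -0.202  0.686  0.254]
```

View pics/s1.png

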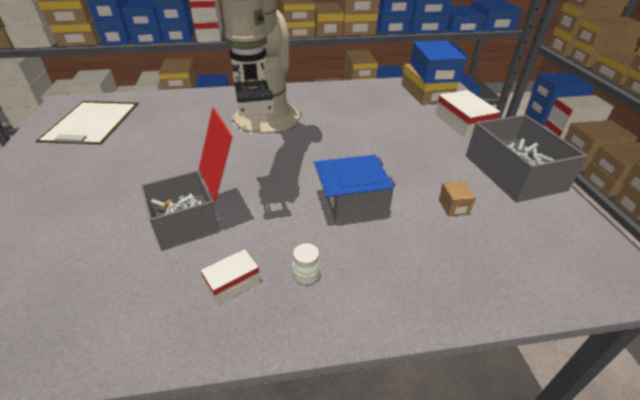

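```bash
python3 - <<'E'
from h import *
c=env.get_calibration('scene')
for p in ([.48,-.03,.22],[.48,-.03,.405],[.496,-.107,.26],[.516,-.166,.1]):
    q=np.array(c['camera_from_world'])@np.r_[p,1]; z=np.array(c['K'])@q[:3]; print(p,(z[:2]/z[2]).round(0))
im=cv2.imread('pics/s1.png')[40:240,180:380]; cv2.imwrite('pics/s1c.png',cv2.resize(im,(800,600)))
E
```

```text
[0.48, -0.03, 0.22] [257. 131.]
[0.48, -0.03, 0.405] [248.  51.]
[0.496, -0.107, 0.26] [220. 121.]
[0.516, -0.166, 0.1] [205. 185.]
```

View pics/s1c.png

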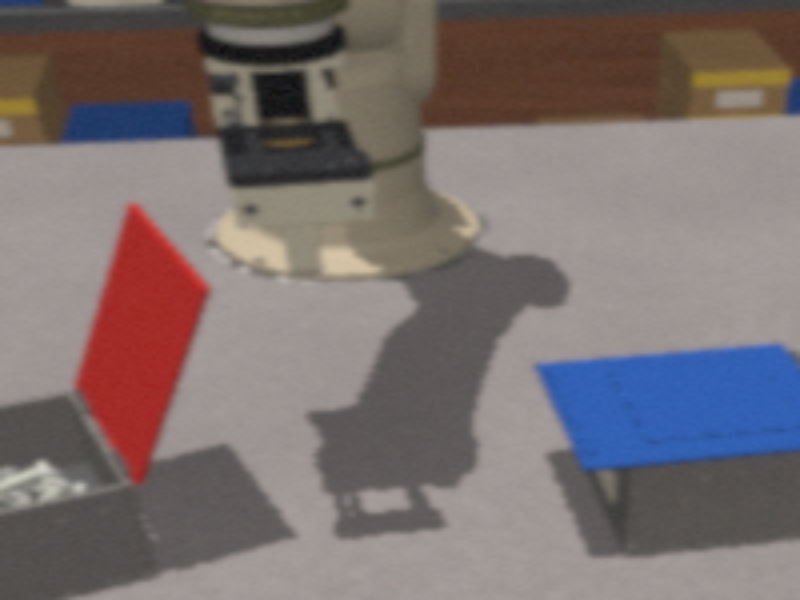

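```bash
python3 - <<'E'
from h import *
snap('wrist','w1');snap('top','t1')
a=cv2.imread('pics/w1.png');b=cv2.imread('pics/t1.png')[130:380,200:500]
cv2.imwrite('pics/wt.png',np.vstack([cv2.resize(a,(480,300)),cv2.resize(b,(480,300))]))
d=np.load('pics/s1.npy');P=cloud('scene',d)
m=(abs(P[...,0]-.48)<.12)&(abs(P[...,1]+.03)<.11)&(P[...,2]>.15)&(P[...,2]<.42)
Q=P[m&(P[...,1]>-.085)]
for z in np.arange(.2,.42,.02):
    q=Q[(Q[:,2]>=z)&(Q[:,2]<z+.02)]
    if len(q): print(z.round(2),len(q),q[:,:2].min(0).round(3),q[:,:2].max(0).round(3))
E
```

```text
0.22 42 [ 0.474 -0.042] [ 0.497 -0.023]
0.24 80 [ 0.468 -0.085] [ 0.565 -0.022]
0.26 34 [ 0.486 -0.084] [ 0.562 -0.023]
0.3 247 [ 0.399 -0.073] [0.571 0.01 ]
0.32 516 [ 0.398 -0.074] [0.577 0.009]
0.34 726 [ 0.394 -0.074] [0.578 0.01 ]
0.36 206 [ 0.468 -0.054] [ 0.502 -0.007]
0.38 210 [ 0.487 -0.068] [0.52  0.004]
0.4 364 [ 0.464 -0.068] [0.519 0.005]
```

View pics/wt.png

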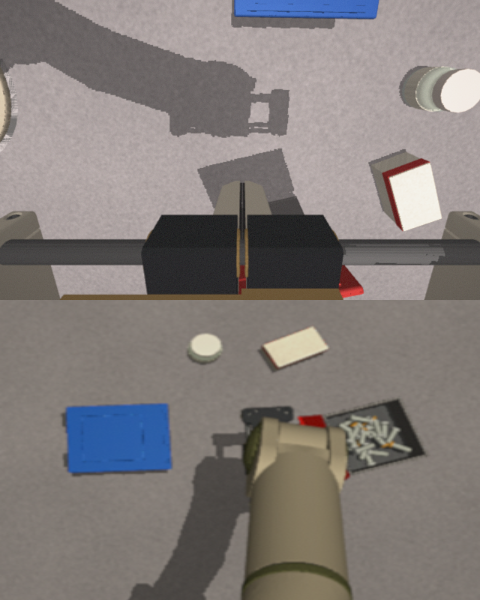

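Request:
play_rows([
  [[0,0.5,-1.4,0,0,0,0],[0,0.5,-1.4,0,0,0,0],[0,0.5,-1.4,0,0,0,0],[0,0.5,-1.4,0,0,0,0],[0,0.4,-1.2,0,0,0,0],[0,0.4,-1.2,0,0,0,0],[0,0.4,-1.2,0,0,0,0],[0,0.4,-1.2,0,0,0,0],[0,0.4,-1.2,0,0,0,0],[0,0.4,-1.2,0,0,0,0]],
])

```text
clock: 2.83
tcp_pos: [0.523, -0.1544, 0.4047]
eef_rot: [-3.142, -0.0, 1.65]
wrist_force: [0.7, 1.1, -0.7]
width: 0.0005
```

```bash
python3 - <<'E'
from h import *
print(env.get_state()['wrist_force']); snap('scene','s2')
E
```

```text
[ 0.71011524  1.13340679 -0.66779386]
```

View pics/s2.png

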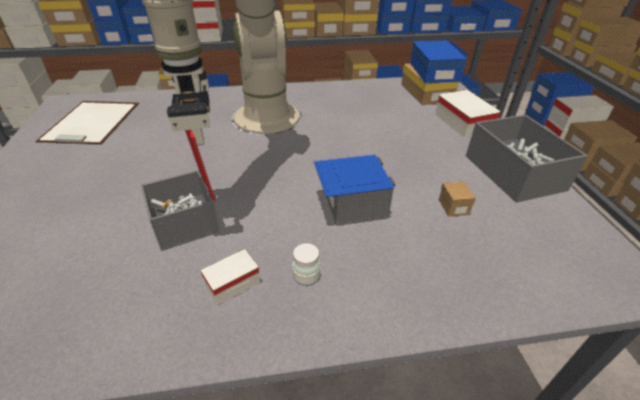

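The red lid (edge line from 190,130 to 213,198) is now near upright against the fingers. I push on past balance.

Request:
play_rows([
  [[0,0.4,-1.2,0,0,0,0],[0,0.4,-1.2,0,0,0,0],[0,0.4,-1.2,0,0,0,0],[0,0.4,-1.2,0,0,0,0],[0,0.4,-1.2,0,0,0,0],[0,-0.3,1.0,0.5,0,0,0],[0,-1,3.0,1,0,0,0],[0,-1,3.0,1,0,0,0],[0,-1,3.0,1,0,0,0],[0,-0.5,3.0,0,0,0,0],[0,0,3.0,0,0,0,0],[0,0,0,0,0,0,0]],
])

```text
clock: 3.88
tcp_pos: [0.5046, -0.0484, 0.4399]
eef_rot: [3.141, -0.002, 1.656]
wrist_force: [-0.2, -0.2, -0.0]
width: 0.0006
```

```bash
python3 - <<'E'
from h import *
snap('scene','s3')
E
```

```text
(no output)
```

View pics/s3.png

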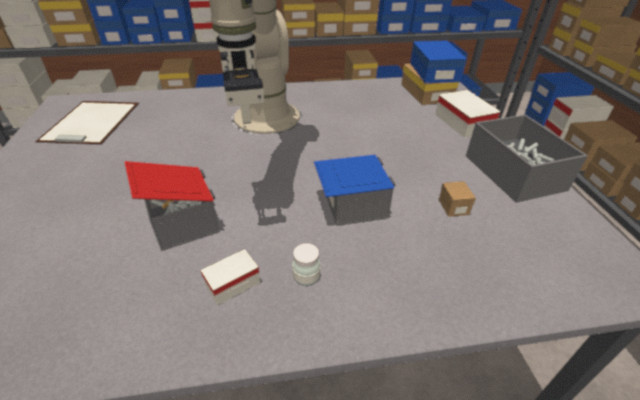

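Request:
play_rows([
  [[0,0.4,-0.8,0,0.12,0.007,0],[0,0.4,-0.8,0,0.12,0.007,0],[0,0.4,-0.8,0,0.12,0.007,0],[0,0.4,-0.8,0,0.12,0.007,0],[0,0.4,-0.8,0,0.12,0.007,0],[0,0.4,-0.8,0,0.12,0.007,0],[0,0.4,-0.8,0,0.12,0.007,0],[0,0.4,-0.8,0,0.12,0.007,0],[0,0,0,0,0,0,0],[0,0,0,0,0,0,0]],
])

```text
clock: 4.77
tcp_pos: [0.5365, -0.1196, 0.4387]
eef_rot: [3.114, -0.958, 1.66]
wrist_force: [-0.3, -0.9, 0.4]
width: 0.0002
```

```bash
cat >> h.py <<'E'
from scipy.spatial.transform import Rotation as R
def tip():
    s=env.get_state(); M=R.from_euler('xyz',s['eef_rot']).as_matrix()
    print('q',s['q'].round(2),'tip',(s['tcp_pos']+.186*M[:,2]).round(4),'z',M[:,2].round(3),'y',M[:,1].round(3),'F',s['wrist_force'].round(1),'t',s['clock'])
E
python3 - <<'E'
from h import *
tip();snap('scene','s4')
E
```

```text
q [ 0.23  0.48  0.13  1.94 -0.92  1.39  0.95] tip [0.528  0.0323 0.3318] z [-0.046  0.817 -0.575] y [0.998 0.067 0.016] F [-0.3 -0.9  0.4] t 4.7667
```

View pics/s4.png

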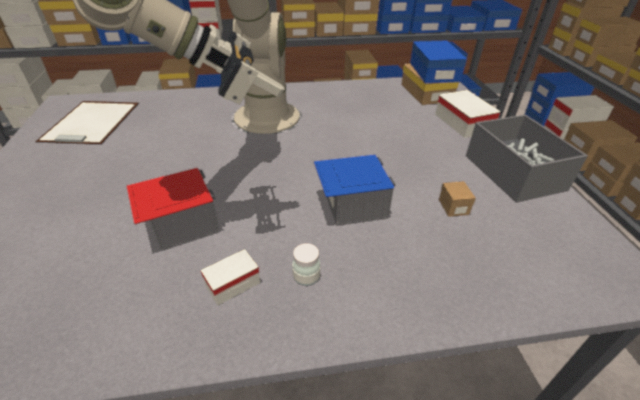

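Request:
play_rows([
  [[0,0.1,0.4,-2,0,0,0],[0,0.1,0.4,-2,0,0,0],[0,0.1,0.4,-2,0,0,0],[0,0.1,0.4,-2,0,0,0],[0,0,0.4,-2,0,0,0],[0,0,0.4,-2,0,0,0],[0,0,0.4,-2,0,0,0],[0,0,0.4,-2,0,0,0],[0,0,0.4,-2,0,0,0],[0,0,0,-2,0,0,0],[0,0,0,0,0,0,0],[0,0,0,0,0,0,0]],
])

```text
clock: 5.82
tcp_pos: [0.5405, -0.0812, 0.2399]
eef_rot: [3.113, -0.96, 1.666]
wrist_force: [-0.4, 0.0, 0.4]
width: 0.0006
```

```bash
python3 - <<'E'
from h import *
tip();s,im,d=snap('scene','s5')
P=cloud('scene',d);b,g,r=[im[...,i].astype(int) for i in range(3)]
m=(r>100)&(b<50)&(g<50)&(d>0)&(P[...,1]<0)&(P[...,0]>.3)&(P[...,0]<.7)&(P[...,1]>-.5)
Q=P[m];c=Q.mean(0);print(len(Q),'red',c,np.linalg.svd(Q-c)[2][2],Q[:,2].min(),Q[:,2].max())
E
```

```text
q [ 0.34  0.77 -0.11  2.06 -1.03  1.02  1.21] tip [0.5313 0.071  0.1333] z [-0.049  0.818 -0.573] y [0.997 0.071 0.016] F [-0.4  0.   0.4] t 5.8167
1060 red [ 0.53539419 -0.20253923  0.10949083] [-3.32346860e-05  1.82293259e-02  9.99833831e-01] 0.10478837069429259 0.11361963700398336
```

View pics/s5.png

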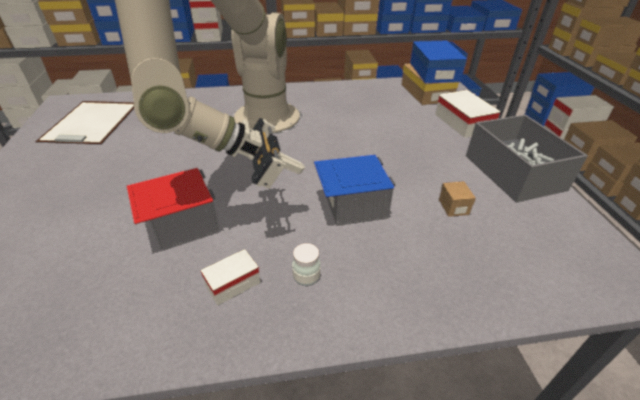

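```bash
python3 - <<'E'
from h import *
d=np.load('pics/s5.npy');P=cloud('scene',d)
m=(P[...,2]>.125)&(P[...,1]<.06)&(P[...,1]>-.4)&(P[...,0]>.25)&(P[...,0]<.75)&(d>0)
Q=P[m]
for y in np.arange(-.4,.08,.04):
    q=Q[(Q[:,1]>=y)&(Q[:,1]<y+.04)]
    if len(q): print(y.round(2),len(q),'zmin',np.percentile(q[:,2],1).round(3),q[:,0].min().round(2),q[:,0].max().round(2))
E
```

```text
-0.28 245 zmin 0.34 0.51 0.6
-0.24 2909 zmin 0.307 0.52 0.61
-0.2 3550 zmin 0.279 0.49 0.61
-0.16 1101 zmin 0.243 0.52 0.6
-0.12 873 zmin 0.209 0.52 0.58
-0.08 764 zmin 0.182 0.44 0.63
-0.04 1196 zmin 0.164 0.44 0.63
-0.0 471 zmin 0.152 0.45 0.63
0.04 108 zmin 0.137 0.52 0.55
```

Request:
play_rows([
  [[0,0,0,-1.1,0,0,0],[0,0,0,-1.1,0,0,0],[0,0,0,-1.1,0,0,0],[0,0,0,0,0,0,0]],
])

```text
clock: 6.2
tcp_pos: [0.5402, -0.0819, 0.2048]
eef_rot: [3.115, -0.961, 1.663]
wrist_force: [0.6, -0.4, -0.1]
width: 0.0007
```

```bash
python3 - <<'E'
from h import *
tip()
E
```

```text
q [ 0.37  0.83 -0.16  2.06 -1.03  0.96  1.24] tip [0.5312 0.0704 0.0983] z [-0.049  0.819 -0.572] y [0.997 0.07  0.015] F [ 0.6 -0.4 -0.1] t 6.2
```

Request:
play_rows([
  [[0,0,0,-1,0,0,0],[0,0,0,-1,0,0,0],[0,0,0,-1,0,0,0],[0,0,1,0,0,0,0],[0,0,1,0,0,0,0],[0,0,1,0,0,0,0],[0,0,1,0,0,0,0],[0,0,1,0,0,0,0],[0,0,0.8,0,0,0,0],[0,0,0,0,0,0,0]],
])

```text
clock: 7.03
tcp_pos: [0.5403, -0.0225, 0.1762]
eef_rot: [3.113, -0.963, 1.666]
wrist_force: [0.4, -0.1, 0.4]
width: 0.0005
```

```bash
python3 - <<'E'
from h import *
tip();snap('scene','s6')
im=cv2.imread('pics/s6.png')[80:240,220:420]; cv2.imwrite('pics/s6c.png',cv2.resize(im,(750,600),interpolation=cv2.INTER_CUBIC))
E
```

```text
q [ 0.45  0.9  -0.42  2.09 -1.04  0.73  1.19] tip [0.5312 0.13   0.0701] z [-0.049  0.82  -0.571] y [0.997 0.071 0.017] F [ 0.4 -0.1  0.4] t 7.0333
```

View pics/s6c.png

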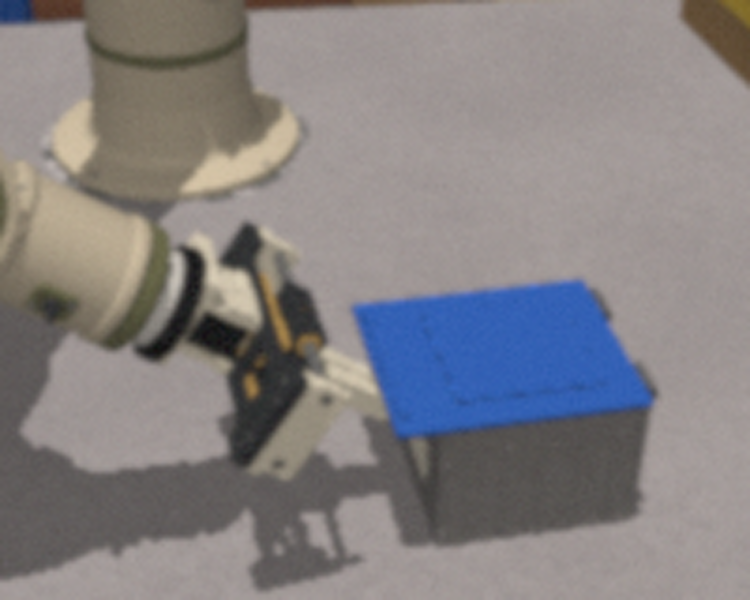

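Request:
play_rows([
  [[0,0,0,0.9,0,0,0],[0,0,0,0.9,0,0,0],[0,0,0.1,1.1,0,0,0],[0,0,0.1,1.1,0,0,0],[0,0,0.1,1.2,0,0,0],[0,0,0.1,1.2,0,0,0],[0,0,0,0,0,0,0]],
])

```text
clock: 7.67
tcp_pos: [0.5409, -0.0191, 0.2437]
eef_rot: [3.106, -0.961, 1.671]
wrist_force: [-0.1, -0.8, 0.1]
width: 0.0007
```

```bash
python3 - <<'E'
from h import *
tip();snap('scene','s7')
im=cv2.imread('pics/s7.png')[80:240,220:420]; cv2.imwrite('pics/s7c.png',cv2.resize(im,(750,600),interpolation=cv2.INTER_CUBIC))
E
```

```text
q [ 0.43  0.78 -0.41  2.09 -1.01  0.81  1.09] tip [0.5322 0.1331 0.1372] z [-0.047  0.819 -0.573] y [0.997 0.071 0.02 ] F [-0.1 -0.8  0.1] t 7.6667
```

View pics/s7c.png

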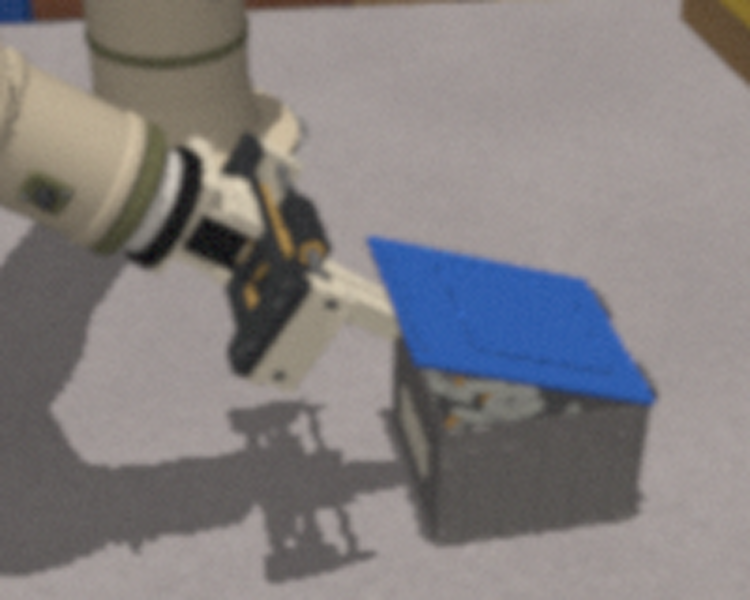

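The blue lid is lifting (free edge at crop 370,238 – 415,365) with the fingertip under the lip. I continue along the arc.

Request:
play_rows([
  [[0,0,0.4,1,0,0,0],[0,0,0.4,1,0,0,0],[0,0,0.4,1,0,0,0],[0,0,0.4,1,0,0,0],[0,0,0.7,0.9,0,0,0],[0,0,0.7,0.9,0,0,0],[0,0,0.7,0.9,0,0,0],[0,0,0.7,0.9,0,0,0],[0,0,0.9,0.7,0,0,0],[0,0,0.9,0.7,0,0,0],[0,0,0.9,0.6,0,0,0],[0,0,0.9,0.6,0,0,0]],
])

```text
clock: 8.72
tcp_pos: [0.5405, 0.0614, 0.3433]
eef_rot: [3.112, -0.961, 1.665]
wrist_force: [0.5, -1.7, -0.6]
width: 0.0004
```

```bash
python3 - <<'E'
from h import *
tip();snap('scene','s8')
im=cv2.imread('pics/s8.png')[60:240,200:425]; cv2.imwrite('pics/s8c.png',cv2.resize(im,(750,600),interpolation=cv2.INTER_CUBIC))
E
```

```text
q [ 0.38  0.62 -0.53  2.08 -1.02  0.81  0.86] tip [0.5316 0.2137 0.2369] z [-0.048  0.819 -0.572] y [0.997 0.07  0.017] F [ 0.5 -1.7 -0.6] t 8.7167
```

View pics/s8c.png

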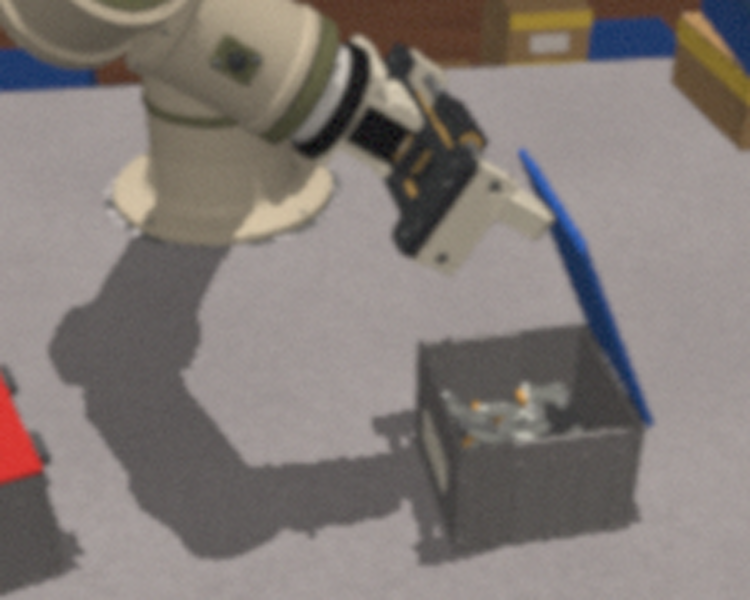

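Request:
play_rows([
  [[0,0,1.1,0.4,0,0,0],[0,0,1.1,0.4,0,0,0],[0,0,1.1,0.3,0,0,0],[0,0,1.1,0.2,0,0,0],[0,0,1.1,0,0,0,0],[0,0,1.1,0,0,0,0],[0,0,1.1,0,0,0,0],[0,0,1.0,0,0,0,0],[0,0,0,0,0,0,0]],
])

```text
clock: 9.52
tcp_pos: [0.5403, 0.1492, 0.356]
eef_rot: [3.112, -0.963, 1.667]
wrist_force: [0.3, -0.1, 0.5]
width: 0.0006
```

```bash
python3 - <<'E'
from h import *
tip();snap('scene','s9')
im=cv2.imread('pics/s9.png')[60:240,200:425]; cv2.imwrite('pics/s9c.png',cv2.resize(im,(750,600),interpolation=cv2.INTER_CUBIC))
E
```

```text
q [ 0.35  0.65 -0.74  2.07 -1.03  0.62  0.73] tip [0.531  0.3017 0.2498] z [-0.05   0.82  -0.571] y [0.997 0.072 0.017] F [ 0.3 -0.1  0.5] t 9.5167
```

View pics/s9c.png

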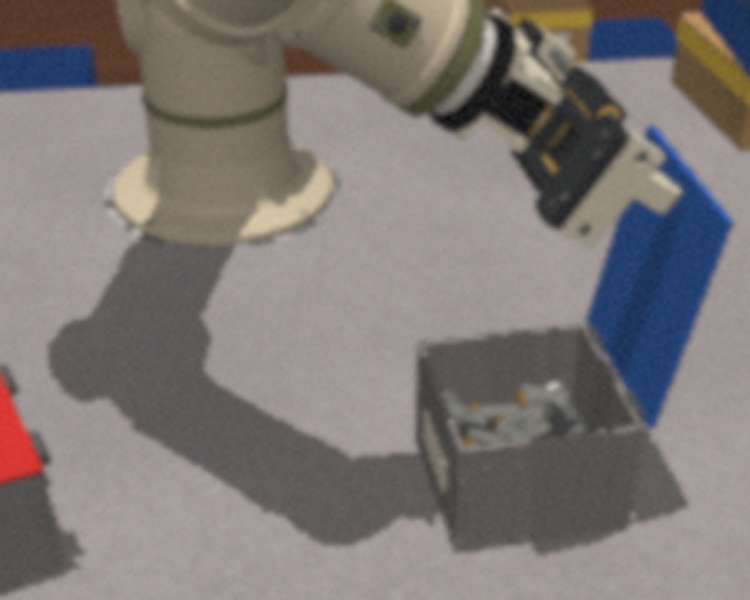

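The blue lid is past upright and leaning back. I'll back off (away in -y and up) and let it settle.

Request:
play_rows([
  [[0,0,-1.5,0.5,0,0,0],[0,0,-2.5,1,0,0,0],[0,0,-2.5,1,0,0,0],[0,0,-2.5,1,0,0,0],[0,0,-2.5,1,0,0,0],[0,0,0,0,0,0,0],[0,0,0,0,0,0,0],[0,0,0,0,0,0,0],[0,0,0,0,0,0,0],[0,0,0,0,0,0,0],[0,0,0,0,0,0,0],[0,0,0,0,0,0,0]],
])

```text
clock: 10.57
tcp_pos: [0.5405, 0.033, 0.4005]
eef_rot: [3.113, -0.962, 1.666]
wrist_force: [-1.2, -1.1, 0.1]
width: 0.0003
```

```bash
python3 - <<'E'
from h import *
tip()
D={}
for f in('a','b'):
  for n in('scene','top'):
    s,im,d=snap(n,'e'+f+n);P=cloud(n,d);b,g,r=[im[...,i].astype(int) for i in range(3)]
    base=(d>0)&(P[...,0]>.3)&(P[...,0]<.75)&(P[...,2]>.09)
    for nm,m in(('blue',(b>70)&(r<60)&(b-r>50)&(P[...,1]>.2)&(P[...,1]<.42)),('red',(r>100)&(b<50)&(g<50)&(P[...,1]<0)&(P[...,1]>-.5))):
        Q=P[base&m]
        if len(Q)<30: print(n,nm,len(Q));continue
        c=Q.mean(0);nn=np.linalg.svd(Q-c)[2][2];print(n,nm,len(Q),c.round(3),nn.round(3),'lean',np.arcsin(abs(nn[2])).round(3))
    if f=='b':
        for lo in(.04,.085):
          m=(P[...,2]>lo)&(P[...,2]<(.085 if lo<.05 else .3))&(P[...,0]>.3)&(P[...,0]<1.1)&(abs(P[...,1])<.6)&(d>0)
          k,l,st,c=cv2.connectedComponentsWithStats(m.astype(np.uint8))
          for i in range(1,k):
            if st[i,4]>200:
                rc=cv2.minAreaRect(P[l==i][:,:2].astype(np.float32)*1000);print(n,c[i].round(0),st[i,4],[np.round(x,1) for x in rc])
E
```

```text
q [ 0.51  0.56 -0.65  2.03 -0.88  0.88  0.68] tip [0.5314 0.1853 0.2941] z [-0.049  0.819 -0.572] y [0.997 0.071 0.017] F [-1.2 -1.1  0.1] t 10.5667
scene blue 2199 [0.53  0.314 0.188] [-0.055  0.927 -0.372] lean 0.381
scene red 50 [ 0.595 -0.233  0.109] [-0.018 -0.007 -1.   ] lean 1.551
top blue 1982 [0.52  0.318 0.191] [-0.055  0.927 -0.372] lean 0.381
top red 699 [ 0.578 -0.292  0.108] [-0.002 -0.002 -1.   ] lean 1.568
scene blue 2190 [0.53  0.314 0.188] [-0.055  0.927 -0.371] lean 0.38
scene red 43 [ 0.592 -0.238  0.109] [-0.018 -0.01  -1.   ] lean 1.55
scene [357. 176.] 1003 [array([510.4, 212.5]), array([106.6, 125.4]), np.float64(2.2)]
scene [356. 201.] 939 [array([563.7, 176.2]), array([196.5, 100.3]), np.float64(48.8)]
scene [457. 193.] 620 [array([574.5, 467.4]), array([62.9, 76.7]), np.float64(89.1)]
scene [184. 223.] 956 [array([ 604.3, -211.4]), array([  9.4, 139.7]), np.float64(18.1)]
scene [305. 259.] 718 [array([748.4,  49.5]), array([54.7, 55.9]), np.float64(40.7)]
scene [229. 271.] 1403 [array([ 748.2, -108.9]), array([ 63.3, 101.5]), np.float64(26.9)]
scene [390. 153.] 3385 [array([526.6, 242.8]), array([151. , 209.2]), np.float64(3.5)]
scene [169. 197.] 3435 [array([ 541.4, -244.1]), array([149.1, 177.8]), np.float64(18.6)]
top blue 1981 [0.52  0.318 0.191] [ 0.052 -0.927  0.372] lean 0.381
top red 690 [ 0.578 -0.292  0.108] [ 0.003 -0.006 -1.   ] lean 1.564
top [384. 169.] 792 [array([ 747.7, -106.3]), array([ 61. , 102.1]), np.float64(27.3)]
top [328. 169.] 360 [array([743.6,  52.4]), array([54.8, 56.6]), np.float64(32.1)]
top [176. 227.] 612 [array([575.5, 470.6]), array([63.9, 71.5]), np.float64(88.5)]
top [266. 245.] 845 [array([528.7, 213.8]), array([129.7, 128.2]), np.float64(3.3)]
top [459. 226.] 793 [array([ 560. , -294.9]), array([145.7,  66.6]), np.float64(19.3)]
top [230. 245.] 2551 [array([525.8, 246.2]), array([145.9, 208.4]), np.float64(3.4)]
```

View pics/ebscene.png

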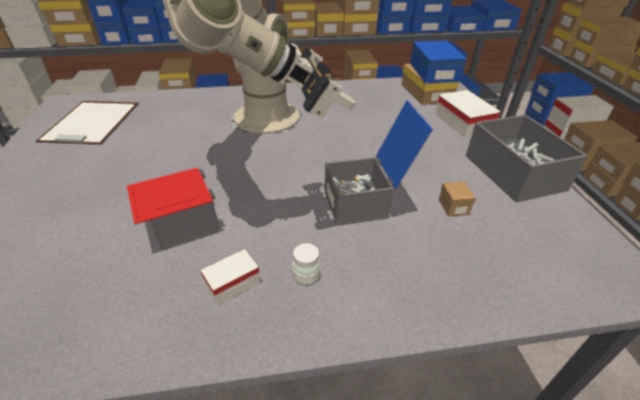

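```bash
python3 -c "
from workcell import env
print(env.finish_job())"
```

```text
the job is handed in; nothing more can be done
None
```

I closed the red lid, then opened the blue one, and handed the job in at about 10.8 s of the 69 s allowed. The hand-in gives no verdict, so this rests on my own camera checks.

- **Red lid:** I pushed it over its balance point with the closed fingers and it fell shut. Before I touched the blue lid it measured flat to within 0.02 rad. In the last pictures it was still flat at 0.108 m, though that check covered only the parts of the lid that my colour filter picked up.
- **Blue lid:** I put one closed fingertip pair under the lip with the tool tilted about 55° and swung the lid up and over. In the last pictures it rests at about 1.95 rad. It looked the same in two pictures about 0.1 s apart, with the fingers about 0.12 m away from it.
- **Bins, cartons and jar:** none had moved more than about 2–3 mm against the first pictures. For the red bin this was checked only on its front wall in the scene camera. Wrist force readings at the stops I checked stayed within about 2 N.

No check failed or disagreed.

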